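Dispense two steel milling balls from the rotary feeder

ROBOT

A 6-joint arm with a two-finger parallel gripper is mounted at the origin on the work surface. World frame = base frame: x ahead of the robot, y to its left, z up, the work surface at z = 0. Lengths are in mm, angles in rad, forces in N, time in s.
With the tool pointing down it reaches from about 350 to 975 mm from the base axis. Payload 7.1 kg.
Tool frame: the origin (TCP) lies between the finger pads; the fingertips stand 17 mm ahead of it and the grasp point (between the pads) lies 2 mm behind it; z points along the fingers, y is the line along which they close (so a half turn about z gives the same grasp; the last joint's range is limited). The gripper opens to 88 mm and grips with 3 to 60 N. Pads are 20 mm wide; open, the fingers measure 115 mm over their backs; the gripper's body (75 mm by 178 mm) begins 61 mm behind the grasp point.
Start: joints at [-1.242, 0.423, 1.63, -0, 1.089, -0.019], TCP at [213.036, -587.555, 239.675] pointing down, gripper open.
Joint ranges: [-3, 3], [-0.9, 2.11], [0.09, 2.58], [-1.31, 4.45], [0.11, 2.69], [-2.54, 2.54]. Speed limits (rad/s): [2.39, 2.39, 3.01, 3.14, 3.14, 3.14].

INTERFACE

Orientations are given as a rotation vector (axis times angle).
In Python, from workcell import ctrl gives the robot as it stands.
- The arm moves only by the tool inch_along, called after ">>>" as name(argument=value, ...), one argument or row to a line, values as JSON. Schema: {"type":"object","properties":{"increments":{"type":"array","items":{"type":"array","prefixItems":[{"type":"array","items":{"type":"number"},"minItems":3,"maxItems":3},{"type":"array","items":{"type":"number"},"minItems":3,"maxItems":3}],"minItems":2,"maxItems":2},"minItems":1,"maxItems":5},"finger_gap":{"type":"number"},"only":{"type":"string"},"quiet":{"type":"boolean"},"lines":{"type":"string"}},"required":["increments"],"additionalProperties":false}. increments is a list of rows, 1 to 5 of them, each written [[dx, dy, dz], [rx, ry, rz]]: dx, dy, dz in m, then a rotation vector rx, ry, rz in units of 0.25 rad; each row shifts and turns the commanded pose from where the row before left it, along the tool's axes as they then stand; what a row does not reach is not made up. A row lasts 1/12 s, in which the tool goes at most 41.7 mm and 0.125 rad, less where a joint would pass 70% of its speed; a pose out of reach is approached as far as the arm can. finger_gap is the finger opening in mm, set as the call begins (left out keeps the last). The fingers move at their own pace and stop on an object; the grip force is fixed at half the most. Time passes only in rows, so rows that do not move let the fingers close. The tool returns the time, the measured TCP pose, the force, the opening and the grip force at its end. only (a regular expression) keeps the lines of the reply that match it, lines (a string "A,B") keeps lines A to B, and quiet returns only ok. Input that does not fit is refused with a message, and nothing moves.
- ctrl.get_obs(): the state, without advancing time (a new reading comes with each control period).
- ctrl.get_image(name): name is "scene" or "top" or "wrist"; returns a dict with "img" (420x560x3 uint8, red, green, blue), "fx", "fy", "cx", "cy" (pixels), "R" (3x3) and "t" (3): a world point X has camera coordinates R X + t. Camera axes: x right, y down, z forward; pixel columns grow to the right and rows downward; lengths in mm; the calibration is good to about 2 mm. The wrist camera is an equidistant fisheye: a pixel r from the principal point sees the ray r / f radians off the axis. A picture is of the moment at which its call begins. There is no depth.
- ctrl.close_job(): hands the job in; it is judged then, once.
The state is a dict: "t": time; "qpos": joint angles; "qvel": joint speeds; "joint_torque": joint torques, N m; "ee_pos": TCP position; "orientation": TCP orientation; "ft_force": force on the tool from outside, world axes, zero at the start; "moment": the same for the moment, N m; "width": finger opening in mm; "grasp_force": force on a finger pad.
Only numpy, scipy, OpenCV 4.12 (cv2) and the standard library are available. Lean on these libraries where they do the work, as an engineer would, in place of code of your own. Each camera call takes 0.05 s, during which the arm holds its last target. There are 200 camera calls.

TASK

Stand the short steel cup upright on the bench just in front of the end of the ball feeder's chute, its near rim about 15 mm clear of the chute, where the balls will fall into it. Then turn the feeder's drum slowly counter-clockwise (seen from above) by its crank peg, so that exactly two steel balls roll out one at a time into the cup, and stop there: the third ball must stay in the drum.

Things in the scene. Friction and masses are not known exactly. Their poses are not given: they have to be found in the camera images.
- feeder: White round ball feeder fixed on the bench, 140 mm across, 111 mm high, with a 26 mm wide side opening and a short open steel chute sloping down from it; dark panel at its back, away from the chute. Origin on the drum's vertical axis at bench level, z up, +y out through the opening along the chute. Chute 34 mm wide, ends 92 mm from the axis, its floor end 72 mm high, side walls 9 mm.
- catch (a point): Point on the bench where the cup's centre should stand (10 mm off is still good), 138 mm from the drum's axis along the feeder's +y. The cup can be lowered straight down there. A gripper passes the chute and housing best if its fingers close across the chute, along the feeder's x, with the tips 7 mm or more above the bench.
- drum (a joint): Drum angle in rad, 0 at the start, grows counter-clockwise from above (0 to 4.0). Stays where left; needs about 2 N at the peg; turn below 2 rad/s. Six one-ball pockets 60 degrees apart under a clear lid (top 115 mm). Three are loaded: the first starts 30 (18 to 42) degrees before the opening, the others 60 and 120 behind it. A ball rolls out within about 8 degrees of the opening's middle.
- crank_peg (a point): Centre of the top of the upright steel crank peg on the drum's lid: 16 mm in diameter, free from 120 to 165 mm above the bench, 45 mm from the drum's axis. It moves round the axis with the drum; it can be pinched from above and may turn between the fingers.
- short_cup: Short open straight-sided steel cup, 60 mm outer diameter, 32 mm high, wall 3 mm, floor 4 mm, 150 g. Origin at the centre of its underside, z up. Near it stand a steel cup of the same diameter but 95 mm high and a wide low steel dish (84 mm across, 24 mm high): not these.
- ball1: Steel ball 16 mm in diameter, 17 g, origin at its centre: the first in line for the opening. In the drum its centre is about 96 mm above the bench; on the cup's floor, 12 mm.
- ball2: The same steel ball, second in line.
- ball3: The same steel ball, third in line, which must stay in the drum.

How it is judged:
By the outcome, as a careful person would: the job done as asked, in the order asked, and still so for the second after the job is handed in, with the robot touching nothing.
It also fails if it takes over 61 s, if anything falls off the work surface, if the arm or the gripper's body presses on something with over 40 N, if the wrist force passes 120 N, or if a joint passes its speed limit or range.

## Working session

There is one attempt and no reset: what is moved stays moved. The work goes in short steps, Python scripts to look and compute and a tool call to move; the robot and the scene stay as the last step left them, time stands still between calls to the robot, and variables do not carry over. Pictures are saved under pics/ and viewed, at most 13 in all, crops included, and the job is handed in when it is done.

```bash
ls; mkdir -p pics; python3 - <<'E'
from workcell import ctrl
import cv2
for n in("scene","top"):
    d=ctrl.get_image(n); cv2.imwrite(f"pics/{n}0.png",d["img"][:,:,::-1])
    print(n,d["fx"],d["fy"],d["cx"],d["cy"],d["R"],d["t"])
o=ctrl.get_obs(); print(o)
E
```

```text
pics
workcell.py
scene 457.1928677447286 457.1928677447286 274.24828834619393 205.02505998463167 [[-0.16430309  0.98630901 -0.01410778]
 [ 0.82020177  0.12865921 -0.55741893]
 [-0.54797222 -0.10315688 -0.8301115 ]] [  15.29569561 -400.2530681  1391.79494531]
top 546.9710866259953 546.9710866259953 278.4471366397372 206.37594127647165 [[ 0.02825223 -0.99940134 -0.01996948]
 [-0.99190148 -0.02555428 -0.12441235]
 [ 0.12382756  0.02332268 -0.99202963]] [  89.60298357  573.99068026 1080.74658005]
{'t': 0.1, 'qpos': array([-1.24200017e+00,  4.23734586e-01,  1.63060874e+00,  2.91518000e-06,
        1.08862677e+00, -1.89777384e-02]), 'qvel': array([-0.00040607, -0.00340386, -0.00091887, -0.00063711,  0.0016286 ,
        0.00038641]), 'joint_torque': array([ 5.71170604e-04, -5.45613670e+01, -2.74322838e+01,  6.45296322e-02,
        1.87847199e-02, -4.75936235e-05]), 'ee_pos': array([ 212.88470951, -587.10993947,  238.99995549]), 'orientation': array([-3.09287609e+00, -5.43295533e-01,  3.29685428e-04]), 'ft_force': array([-0.22963486,  0.09880594,  0.55896628]), 'moment': array([ 0.04148792, -0.03583229, -0.0018645 ]), 'grasp_force': 0.0, 'width': 87.8199350266932}
```
View pics/scene0.png

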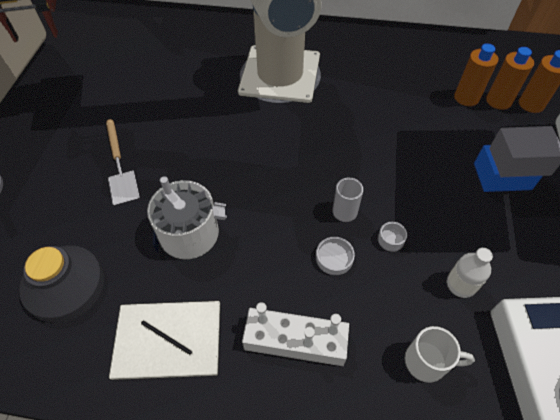

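View pics/top0.png

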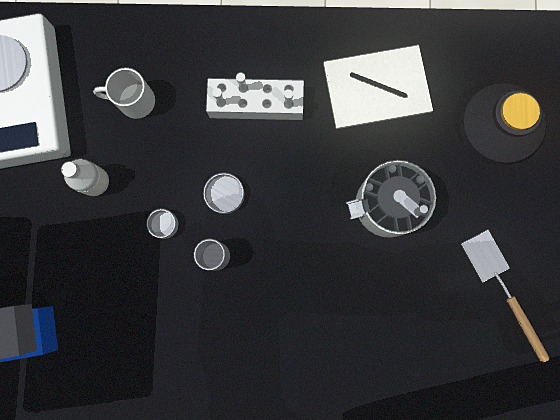

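The scene view shows the feeder near (185,215) with its chute at (220,211), and the short cup at (393,236). In the top view the feeder is at (397,197), the chute end at (355,209), the peg top at (424,209) and the short cup at (162,223). I'll enlarge the feeder and cup in both views.

```bash
cat > h.py <<'E'
import numpy as np, cv2
from workcell import ctrl
def ray(d,u,v):
    R=np.array(d["R"]);t=np.array(d["t"]);x=(u-d["cx"])/d["fx"];y=(v-d["cy"])/d["fy"]
    r=np.array([x,y,1.])
    if d.get("fish"):
        a=np.hypot(x,y); r=np.array([x/a*np.sin(a),y/a*np.sin(a),np.cos(a)]) if a>1e-9 else np.array([0,0,1.])
    r=R.T@r; return -R.T@t, r/np.linalg.norm(r)
def onz(d,u,v,z):
    c,r=ray(d,u,v); return c+r*(z-c[2])/r[2]
def tri(*obs):
    A=np.zeros((3,3));b=np.zeros(3);L=[]
    for d,u,v in obs:
        c,r=ray(d,u,v);P=np.eye(3)-np.outer(r,r);A+=P;b+=P@c;L.append((P,c))
    X=np.linalg.solve(A,b); return X,[round(float(np.linalg.norm(P@(X-c))),1) for P,c in L]
def img(n):
    d=dict(ctrl.get_image(n)); d["fish"]=n=="wrist"; return d
def proj(d,X):
    p=np.array(d["R"])@X+np.array(d["t"]); 
    return np.array([p[0]/p[2]*d["fx"]+d["cx"],p[1]/p[2]*d["fy"]+d["cy"]])
E
python3 - <<'E'
from h import *
import pickle
T,S=img("top"),img("scene"); pickle.dump((T,S),open("ts.pkl","wb"))
def crop(d,x,y,w,h,s): return cv2.resize(d["img"][y:y+h,x:x+w,::-1],None,fx=s,fy=s,interpolation=cv2.INTER_CUBIC)
a=crop(T,340,150,100,100,4); b=crop(S,140,165,100,100,4)
cv2.imwrite("pics/feed.png",np.hstack([a,b]))
a=crop(T,130,190,60,60,6); b=crop(S,363,205,60,60,6)
cv2.imwrite("pics/cup.png",np.hstack([a,b]))
E
```

View pics/feed.png

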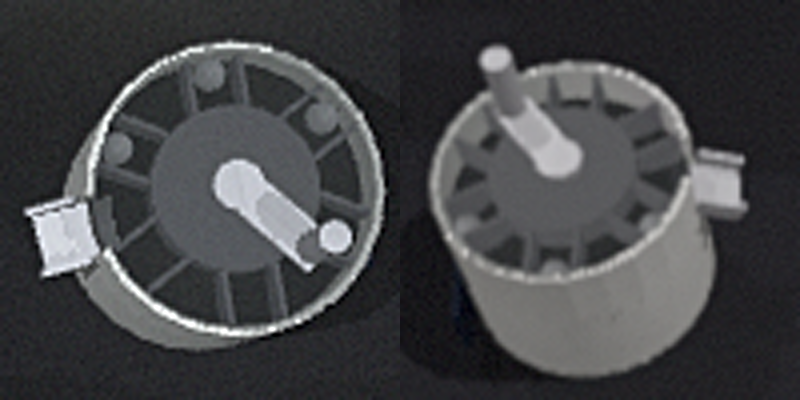

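View pics/cup.png

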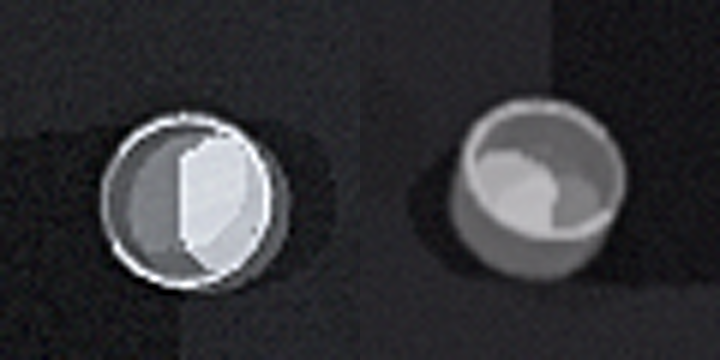

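The crops show the feeder rim in top centred at about (399.4,197), the chute tip at crop (30..45,205..275), and the peg top at crop (334,236). The three balls sit at crop (119,150), (210,75) and (321,117). The cup stands upright, with its rim centred at crop (186,200) in top and (185,168) in scene. Now I'll measure these.

```bash
python3 - <<'E'
from h import *
import pickle
T,S=pickle.load(open("ts.pkl","rb"))
def rim(d,x,y,w,h,th):
    g=cv2.cvtColor(d["img"],cv2.COLOR_RGB2GRAY)[y:y+h,x:x+w]
    m=(g>th).astype(np.uint8)
    c=max(cv2.findContours(m,0,1)[0],key=cv2.contourArea); hull=cv2.convexHull(c)
    e=cv2.fitEllipse(c); return (e[0][0]+x,e[0][1]+y),e[1]
for th in(110,130,150): print("cup",th,rim(T,140,200,45,45,th),rim(S,375,215,40,40,th))
F=lambda ox,oy,s:(lambda u,v:((u+.5)/s-.5+ox,(v+.5)/s-.5+oy))
ft,fs=F(340,150,4),F(140,165,4); ct,cs=F(130,190,6),F(363,205,6)
print("cup rim",tri((T,*ct(186,200)),(S,*cs(185,168))))
print("feeder rim",tri((T,*ft(237.5,188)),(S,*fs(162,171))))
print("peg",tri((T,*ft(335,236)),(S,*fs(95,59))))
print("chute end L/R wall", tri((T,*ft(28,207)),(S,*fs(342,156))),tri((T,*ft(46,276)),(S,*fs(345,210))))
def circ(d,pts,z):
    P=np.array([onz(d,u,v,z)[:2] for u,v in pts]);A=np.c_[2*P,np.ones(len(P))]
    s=np.linalg.lstsq(A,(P**2).sum(1),rcond=None)[0]; return s[:2],np.sqrt(s[2]+s[:2]@s[:2])
tp=[(91,190),(384,188),(238,43),(240,333),(130,85),(345,90),(345,288),(132,288)]
sp=[(32,180),(292,155),(165,62),(160,280),(55,120),(262,95),(262,240),(55,235)]
c1=circ(T,[ft(*p) for p in tp],111);c2=circ(S,[fs(*p) for p in sp],111);print("circ",c1,c2)
c=c1[0]
for n,p,z in(("b1",(119,150),104),("b2",(210,75),104),("b3",(321,117),104),("chL",(28,207),81),("chR",(46,276),81),("peg",(335,236),165)):
    X=onz(T,*ft(*p),z);r=X[:2]-c;print(n,X.round(1),np.hypot(*r).round(1),np.degrees(np.arctan2(r[1],r[0])).round(1))
print("cup circ",circ(T,[ct(*p) for p in((102,200),(271,198),(186,112),(186,289))],32),circ(S,[cs(*p) for p in((104,168),(266,168),(180,97),(190,240))],32))
E
```

```text
cup 110 ((160.66753768920898, 222.99066925048828), (27.270191192626953, 28.59563446044922)) ((393.03570556640625, 233.0660285949707), (22.0146484375, 26.80450439453125))
cup 130 ((160.455322265625, 223.1039638519287), (26.147645950317383, 27.940935134887695)) ((393.11963272094727, 232.92869186401367), (21.16267967224121, 24.98073959350586))
cup 150 ((160.66329193115234, 223.09921836853027), (26.46782684326172, 27.6914119720459)) ((391.890588760376, 233.65403175354004), (18.634702682495117, 24.142642974853516))
cup rim (array([531.49036368, 347.04896779,  31.75004879]), [0.8, 0.8])
feeder rim (array([ 586.88147513, -124.86409359,  107.67408134]), [1.2, 1.2])
peg (array([ 558.02996536, -158.21399124,  163.86013229]), [0.4, 0.4])
chute end L/R wall (array([573.10521021, -24.69833696, 124.90450473]), [0.1, 0.1]) (array([550.08991582, -41.00565182,  31.40709557]), [2.9, 2.9])
circ (array([ 587.44759944, -125.12331342]), np.float64(69.71676946686657)) (array([ 586.47113812, -121.83274992]), np.float64(70.61904993457979))
b1 [604.7 -70.1 104. ] 57.7 72.6
b2 [ 642.4 -113.5  104. ] 56.2 11.9
b3 [ 623.2 -166.7  104. ] 54.8 -49.3
chL [579.1 -29.2  81. ] 96.3 94.9
chR [545.4 -38.4  81. ] 96.4 115.9
peg [ 558.  -158.3  165. ] 44.4 -131.6
cup circ (array([531.44161024, 346.00211134]), np.float64(29.734992783229075)) (array([531.16500972, 347.76507229]), np.float64(30.976011527608442))
```

Careful with the scale: shifts go in m and turns go in units of 0.25 rad. That gives: -30.8 mm is -0.0308, 24.7 mm is 0.0247.

>>> inch_along(
  increments=[
    [[0.0247,-0.0308,0.002],[0,0,0]],
    [[0.0247,-0.0308,0.002],[0,0,0]],
    [[0.0247,-0.0308,0.002],[0,0,0]],
    [[0.0247,-0.0308,0.002],[0,0,0]],
    [[0.0247,-0.0308,0.002],[0,0,0]],
  ],
  finger_gap=88,
)

```text
t: 0.62
ee_pos: [276.7, -398.9, 229.4]
orientation: [-3.094, -0.542, -0.0]
ft_force: [1.6, 0.2, -0.2]
width: 87.7
grasp_force: 0.0
```

>>> inch_along(
  increments=[
    [[0.0247,-0.0308,0.002],[0,0,0]],
    [[0.0247,-0.0308,0.002],[0,0,0]],
    [[0.0247,-0.0308,0.002],[0,0,0]],
    [[0.0247,-0.0308,0.002],[0,0,0]],
    [[0.0247,-0.0308,0.002],[0,0,0]],
  ],
)

```text
t: 1.03
ee_pos: [340.4, -212.1, 219.7]
orientation: [3.094, 0.543, 0.001]
ft_force: [-0.2, -0.9, -0.6]
width: 87.8
grasp_force: 0.0
```

>>> inch_along(
  increments=[
    [[0.0247,-0.0308,0.002],[0,0,0]],
    [[0.0247,-0.0308,0.002],[0,0,0]],
    [[0.0247,-0.0308,0.002],[0,0,0]],
    [[0.0247,-0.0308,0.002],[0,0,0]],
    [[0.0247,-0.0308,0.002],[0,0,0]],
  ],
)

```text
t: 1.45
ee_pos: [404.1, -25.0, 209.8]
orientation: [3.094, 0.543, 0.001]
ft_force: [0.3, 0.0, -0.2]
width: 88.0
grasp_force: 0.0
```

>>> inch_along(
  increments=[
    [[0.0247,-0.0308,0.002],[0,0,0]],
    [[0.0247,-0.0308,0.002],[0,0,0]],
    [[0.0247,-0.0308,0.002],[0,0,0]],
    [[0.0247,-0.0308,0.002],[0,0,0]],
    [[0.0247,-0.0308,0.002],[0,0,0]],
  ],
)

```text
t: 1.87
ee_pos: [467.7, 162.1, 199.6]
orientation: [3.094, 0.544, 0.0]
ft_force: [1.3, -0.5, -0.2]
width: 88.0
grasp_force: 0.0
```

>>> inch_along(
  increments=[
    [[0.0247,-0.0308,0.002],[0,0,0]],
    [[0.0247,-0.0308,0.002],[0,0,0]],
    [[0.0247,-0.0308,0.002],[0,0,0]],
    [[0.0247,-0.0308,0.002],[0,0,0]],
    [[0.0247,-0.0308,0.002],[0,0,0]],
  ],
)

```text
t: 2.28
ee_pos: [531.2, 348.8, 189.3]
orientation: [3.094, 0.544, -0.001]
ft_force: [0.6, 0.1, 0.2]
width: 87.9
grasp_force: 0.0
```

>>> inch_along(
  increments=[
    [[0,0,0],[0,0,-0.488]],
    [[0,0,0],[0,0,-0.488]],
    [[0,0,0],[0,0,-0.488]],
    [[0,0,0],[0,0,-0.488]],
    [[0,0,0],[0,0,-0.488]],
  ],
)

```text
t: 2.7
ee_pos: [530.9, 346.9, 189.3]
orientation: [2.783, 1.457, -0.001]
ft_force: [-0.6, 0.4, 0.1]
width: 87.9
grasp_force: 0.0
```

>>> inch_along(
  increments=[
    [[0,0,0],[0,0,-0.488]],
    [[0,0,0],[0,0,-0.488]],
    [[0,0,0],[0,0,-0.488]],
    [[0,0,0],[0,0,-0.488]],
    [[0,0,0],[0,0,-0.488]],
  ],
)

```text
t: 3.12
ee_pos: [531.0, 346.7, 189.5]
orientation: [-2.218, -2.225, 0.001]
ft_force: [0.3, -0.3, 0.3]
width: 88.1
grasp_force: 0.0
```

```bash
cat >> h.py <<'E'
from scipy.spatial.transform import Rotation as Ro
def togo(target,yang=None):
    "tool-frame shift to target TCP (world) and rz to bring tool y to yang deg"
    o=ctrl.get_obs();M=Ro.from_rotvec(o["orientation"]).as_matrix()
    a=np.degrees(np.arctan2(M[1,1],M[0,1]))
    print("tcp",o["ee_pos"].round(1),"yang",round(a,1),"tilt",M[:,2].round(3),"t",o["t"],"w",round(o["width"],1),"F",o["ft_force"].round(1))
    print("tool shift",(M.T@(np.array(target)-o["ee_pos"])).round(1), "rz",None if yang is None else round(-np.radians((yang-a+90)%180-90),3))
E
python3 - <<'E'
from h import *
togo([531.4,347,26],0)
w=img("wrist"); cv2.imwrite("pics/w1.png",w["img"][:,:,::-1]); print(w["fx"],w["cx"],w["cy"])
print(proj(w,np.array([531.4,347,32])))
E
```

```text
tcp [531.  346.7 189.5] yang 0.2 tilt [-0. -0. -1.] t 3.1167 w 88.1 F [ 0.3 -0.3  0.3]
tool shift [  0.3   0.5 163.5] rz 0.003
325.19226210127806 283.70067576217315 209.71258854211428
[282.62288052 196.88885412]
```

View pics/w1.png

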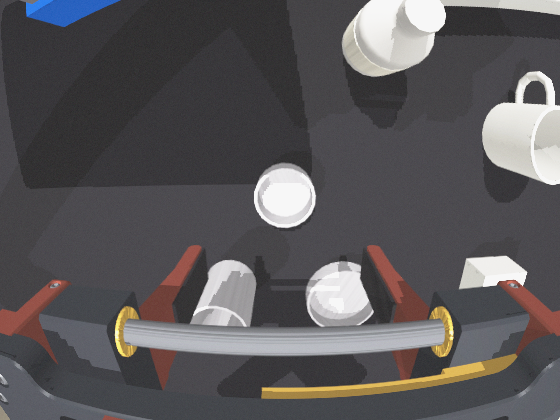

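The wrist view shows the cup rim centred at (285,195) between the fingers, against a predicted (283,197), with the tall cup and dish clear at the bottom. I'll descend and grasp.

>>> inch_along(
  increments=[
    [[0,0.001,0.03],[0,0,0]],
    [[0,0,0.03],[0,0,0]],
    [[0,0,0.03],[0,0,0]],
    [[0,0,0.03],[0,0,0]],
    [[0,0,0.02],[0,0,0]],
  ],
)

```text
t: 3.58
ee_pos: [530.9, 346.0, 46.8]
orientation: [-2.228, -2.214, 0.004]
ft_force: [-0.2, 0.1, -0.2]
width: 88.0
grasp_force: 0.0
```

>>> inch_along(
  increments=[
    [[0,0,0.012],[0,0,0]],
    [[0,0,0.008],[0,0,0]],
    [[0,0,0.003],[0,0,0]],
    [[0,0,0],[0,0,0]],
  ],
)

```text
t: 3.92
ee_pos: [532.4, 346.9, 26.8]
orientation: [2.226, 2.217, 0.0]
ft_force: [0.3, -0.2, 1.5]
width: 87.8
grasp_force: 0.0
```

>>> inch_along(
  increments=[
    [[0,0,0],[0,0,0]],
    [[0,0,0],[0,0,0]],
    [[0,0,0],[0,0,0]],
    [[0,0,0],[0,0,0]],
    [[0,0,0],[0,0,0]],
  ],
  finger_gap=50,
)

```text
t: 4.33
ee_pos: [532.4, 347.0, 27.4]
orientation: [2.225, 2.218, 0.002]
ft_force: [-1.1, -0.6, 3.8]
width: 60.2
grasp_force: 30.0
```

>>> inch_along(
  increments=[
    [[0,0,0],[0,0,0]],
    [[0,0,0],[0,0,0]],
    [[0,0,0],[0,0,0]],
  ],
  finger_gap=50,
)

```text
t: 4.58
ee_pos: [532.4, 347.0, 27.5]
orientation: [2.225, 2.218, 0.001]
ft_force: [-0.6, -1.0, 5.4]
width: 59.9
grasp_force: 30.0
```

```bash
python3 -c "
from h import *
togo([550.5,9.7,120],15.2)"
```

```text
tcp [532.4 347.   27.5] yang -0.2 tilt [ 0.001  0.    -1.   ] t 4.5833 w 59.9 F [-0.6 -1.   5.4]
tool shift [-337.2   19.2  -92.7] rz -0.268
```

>>> inch_along(
  increments=[
    [[0,0,-0.01],[0,0,0]],
    [[0,0,-0.025],[0,0,0]],
    [[0,0,-0.035],[0,0,0]],
    [[0,0,-0.035],[0,0,0]],
    [[0,0,-0.03],[0,0,0]],
  ],
)

```text
t: 5.0
ee_pos: [532.1, 346.8, 164.0]
orientation: [2.225, 2.218, 0.001]
ft_force: [-0.1, 0.3, -1.1]
width: 59.8
grasp_force: 30.0
```

>>> inch_along(
  increments=[
    [[-0.02,0.001,0],[0,0,0]],
    [[-0.035,0.002,0],[0,0,0]],
    [[-0.036,0.002,0],[0,0,0]],
    [[-0.036,0.002,0],[0,0,0]],
    [[-0.036,0.002,0],[0,0,0]],
  ],
)

```text
t: 5.42
ee_pos: [540.2, 182.3, 162.2]
orientation: [2.224, 2.219, 0.0]
ft_force: [0.8, -0.3, -0.6]
width: 59.9
grasp_force: 30.0
```

>>> inch_along(
  increments=[
    [[-0.036,0.002,0],[0,0,0]],
    [[-0.036,0.002,0],[0,0,0]],
    [[-0.036,0.002,0],[0,0,0]],
    [[-0.036,0.002,0],[0,0,0]],
    [[-0.03,0.002,0],[0,0,0]],
  ],
)

```text
t: 5.83
ee_pos: [549.7, 7.5, 162.1]
orientation: [2.225, 2.217, -0.0]
ft_force: [0.9, 1.4, -1.2]
width: 60.4
grasp_force: 30.0
```

>>> inch_along(
  increments=[
    [[0,0,0],[0,0,-0.36]],
    [[0,0,0],[0,0,-0.36]],
    [[0,0,0],[0,0,-0.36]],
    [[0,0,0],[0,0,0]],
  ],
)

```text
t: 6.17
ee_pos: [549.9, 9.3, 162.0]
orientation: [-1.903, -2.5, 0.0]
ft_force: [-0.7, -0.4, -1.1]
width: 60.3
grasp_force: 30.0
```

```bash
python3 - <<'E'
from h import *
togo([550.5,9.7,29],15.2)
T,S=img("top"),img("scene")
c=lambda d,x,y,w,h,s: cv2.resize(d["img"][y:y+h,x:x+w,::-1],None,fx=s,fy=s,interpolation=cv2.INTER_CUBIC)
cv2.imwrite("pics/pl.png",np.hstack([c(T,260,120,180,180,2.2),c(S,140,100,180,180,2.2)]))
w=img("wrist"); cv2.imwrite("pics/w2.png",w["img"][:,:,::-1])
E
```

```text
tcp [549.9   9.3 162. ] yang 15.4 tilt [-0. -0. -1.] t 6.1667 w 60.3 F [-0.7 -0.4 -1.1]
tool shift [  0.2   0.7 133. ] rz 0.004
```

View pics/w2.png

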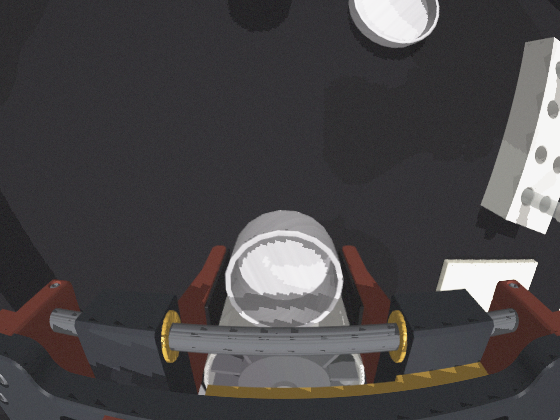

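The wrist view shows the cup held level between the fingers, rim centred at (284,278), with the chute and feeder just below it. I'll lower it.

>>> inch_along(
  increments=[
    [[0,0,0.02],[0,0,0]],
    [[0,0,0.03],[0,0,0]],
    [[0,0,0.03],[0,0,0]],
    [[0,0,0.02],[0,0,0]],
    [[0,0,0.01],[0,0,0]],
  ],
)

```text
t: 6.73
ee_pos: [548.5, 10.0, 49.2]
orientation: [-1.906, -2.494, 0.004]
ft_force: [-1.1, 0.3, -1.3]
width: 60.1
grasp_force: 30.0
```

>>> inch_along(
  increments=[
    [[0,0,0.01],[0,0,0]],
    [[0,0,0.008],[0,0,0]],
    [[0,0,0.004],[0,0,0]],
    [[0,0,0],[0,0,0]],
  ],
)

```text
t: 7.07
ee_pos: [550.2, 9.8, 29.5]
orientation: [-1.906, -2.497, 0.0]
ft_force: [1.2, 0.6, -1.2]
width: 60.0
grasp_force: 30.0
```

>>> inch_along(
  increments=[
    [[0,0,0.0015],[0,0,0]],
    [[0,0,0],[0,0,0]],
  ],
)

```text
t: 7.23
ee_pos: [550.7, 9.7, 28.8]
orientation: [1.906, 2.496, 0.001]
ft_force: [0.0, -0.8, -1.1]
width: 59.8
grasp_force: 30.0
```

>>> inch_along(
  increments=[
    [[0,0,0.0015],[0,0,0]],
    [[0,0,0],[0,0,0]],
  ],
)

```text
t: 7.4
ee_pos: [550.8, 9.7, 27.5]
orientation: [1.905, 2.496, 0.002]
ft_force: [0.1, 0.6, 2.1]
width: 59.9
grasp_force: 30.0
```

>>> inch_along(
  increments=[
    [[0,0,0],[0,0,0]],
    [[0,0,0],[0,0,0]],
    [[0,0,0],[0,0,0]],
    [[0,0,0],[0,0,0]],
    [[0,0,0],[0,0,0]],
  ],
  finger_gap=84,
)

```text
t: 7.82
ee_pos: [550.1, 9.7, 26.6]
orientation: [-1.906, -2.497, 0.0]
ft_force: [0.1, -0.4, -0.0]
width: 83.5
grasp_force: 0.0
```

>>> inch_along(
  increments=[
    [[0,0,-0.005],[0,0,0]],
    [[0,0,-0.01],[0,0,0]],
    [[0,0,-0.025],[0,0,0]],
    [[0,0,-0.03],[0,0,0]],
    [[0,0,-0.03],[0,0,0]],
  ],
)

```text
t: 8.23
ee_pos: [549.6, 9.8, 128.1]
orientation: [-1.905, -2.497, 0.001]
ft_force: [1.0, -0.3, -0.2]
width: 83.8
grasp_force: 0.0
```

>>> inch_along(
  increments=[
    [[0,0,-0.04],[0,0,0]],
    [[0,0,-0.04],[0,0,0]],
    [[0,0,-0.03],[0,0,0]],
    [[-0.03,0,0],[0,0,0]],
    [[0,0,0],[0,0,0]],
  ],
  finger_gap=40,
)

```text
t: 8.65
ee_pos: [560.3, -21.6, 240.6]
orientation: [1.902, 2.492, 0.005]
ft_force: [0.1, 0.1, -1.4]
width: 54.1
grasp_force: 0.0
```

```bash
python3 - <<'E'
from h import *
togo([558,-158,250],90)
T,S=img("top"),img("scene")
c=lambda d,x,y,w,h,s: cv2.resize(d["img"][y:y+h,x:x+w,::-1],None,fx=s,fy=s,interpolation=cv2.INTER_CUBIC)
cv2.imwrite("pics/pl2.png",np.hstack([c(T,280,140,180,130,2.2),c(S,140,120,180,130,2.2)]))
w=img("wrist"); cv2.imwrite("pics/w3.png",w["img"][:,:,::-1])
E
```

```text
tcp [560.3 -21.6 240.6] yang 15.3 tilt [ 0.007 -0.002 -1.   ] t 8.65 w 54.1 F [ 0.1  0.1 -1.4]
tool shift [-131.   -38.1   -9.2] rz -1.304
```

View pics/pl2.png

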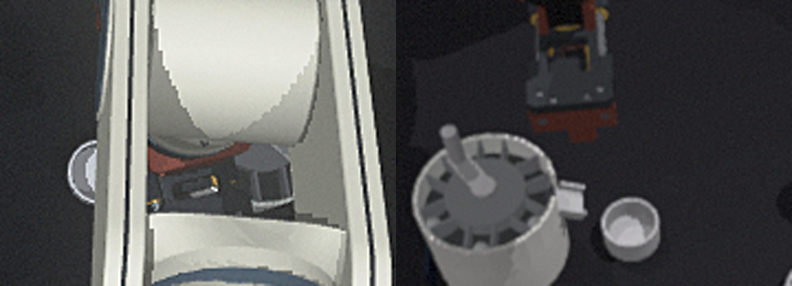

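View pics/w3.png

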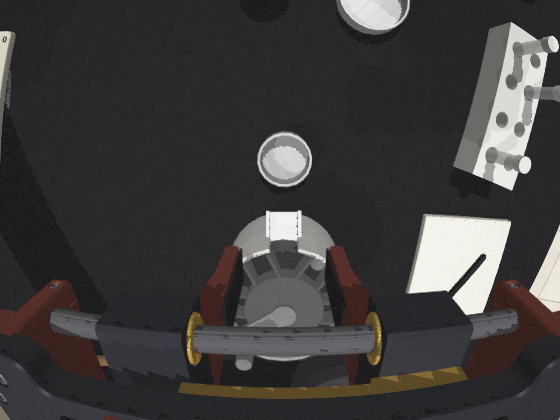

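The wrist view shows the cup upright at (285,159), centred in line with the chute end at (284,211). I'll check the gap numerically.

```bash
python3 - <<'E'
from h import *
w=img("wrist");S=img("scene")
a=[onz(w,284,187,32),onz(w,285,131.5,32),onz(w,257.5,159,32),onz(w,312,159,32)]
for p in a: print(p.round(1))
print("cup c", sum(a)/4)
for u in(267,301): print(onz(w,u,211.5,81).round(1))
cs=(140+(629.5-396)/2.2, 120+226/2.2) # scene rim centre
print("scene",onz(S,*cs,32))
for X in ([587,-124,111],[550.5,9.7,32]): print(tri((w,285,159.),(S,*cs)))
E
```

```text
[559.5 -20.2  32. ]
[544.3  39.4  32. ]
[523.3   2.6  32. ]
[580.6  18.3  32. ]
cup c [551.90743686  10.03694967  32.        ]
[546.8 -36.9  81. ]
[578.8 -28.2  81. ]
scene [557.83511619  11.89822818  32.        ]
(array([552.57484054,   9.69506292,  23.17358193]), [0.5, 0.5])
(array([552.57484054,   9.69506292,  23.17358193]), [0.5, 0.5])
```

Scaled: -9.5 mm is -0.0095, -32.7 mm is -0.0327, 0.12 rad is 0.48.

>>> inch_along(
  increments=[
    [[-0.0327,-0.0095,0],[0,0,0]],
    [[-0.0327,-0.0095,0],[0,0,0]],
    [[-0.0327,-0.0095,0],[0,0,0]],
    [[-0.0327,-0.0095,0],[0,0,0]],
    [[0,0,0],[0,0,0.48]],
  ],
  finger_gap=40,
)

```text
t: 9.32
ee_pos: [555.5, -159.3, 236.0]
orientation: [-2.052, -2.379, 0.002]
ft_force: [-0.1, -1.3, 0.7]
width: 40.0
grasp_force: 0.0
```

>>> inch_along(
  increments=[
    [[0,0,0],[0,0,0.48]],
    [[0,0,0],[0,0,0.48]],
    [[0,0,0],[0,0,0.48]],
    [[0,0,0],[0,0,0.48]],
    [[0,0,0],[0,0,0.48]],
  ],
)

```text
t: 9.73
ee_pos: [555.4, -154.6, 235.7]
orientation: [-2.667, -1.658, 0.002]
ft_force: [-0.5, -0.7, -0.1]
width: 40.0
grasp_force: 0.0
```

>>> inch_along(
  increments=[
    [[0,0,0],[0,0,0.48]],
    [[0,0,0],[0,0,0.48]],
    [[0,0,0],[0,0,0]],
    [[0,0,0],[0,0,0]],
  ],
)

```text
t: 10.07
ee_pos: [555.5, -154.7, 236.0]
orientation: [-2.84, -1.34, 0.002]
ft_force: [0.8, -0.3, -0.2]
width: 39.7
grasp_force: 0.0
```

```bash
python3 -c "
from h import *
togo([558,-158.2,150],-40)
d=img('scene');print(proj(d,np.array([558,-158.2,165])))"
```

```text
tcp [ 555.5 -154.7  236. ] yang -39.5 tilt [-0.002  0.001 -1.   ] t 10.0667 w 39.7 F [ 0.8 -0.3 -0.2]
tool shift [-1.   4.3 86. ] rz 0.009
[163.07437683 179.02096258]
```

>>> inch_along(
  increments=[
    [[-0.001,0.0043,0],[0,0,0]],
    [[0,0,0.02],[0,0,0]],
    [[0,0,0.025],[0,0,0]],
    [[0,0,0.02],[0,0,0]],
    [[0,0,0.01],[0,0,0]],
  ],
)

```text
t: 10.53
ee_pos: [557.4, -158.7, 159.3]
orientation: [-2.841, -1.337, 0.004]
ft_force: [0.1, -0.4, -0.1]
width: 39.9
grasp_force: 0.0
```

>>> inch_along(
  increments=[
    [[0,0,0.008],[0,0,0]],
    [[0,0,0.003],[0,0,0]],
    [[0,0,0],[0,0,0]],
  ],
)

```text
t: 10.78
ee_pos: [558.7, -159.0, 150.5]
orientation: [-2.843, -1.336, 0.0]
ft_force: [0.1, -0.5, 0.5]
width: 40.0
grasp_force: 0.0
```

>>> inch_along(
  increments=[
    [[0,0,0],[0,0,0]],
    [[0,0,0],[0,0,0]],
    [[0,0,0],[0,0,0]],
    [[0,0,0],[0,0,0]],
    [[0,0,0],[0,0,0]],
  ],
  finger_gap=12,
)

```text
t: 11.2
ee_pos: [558.7, -158.9, 151.4]
orientation: [2.843, 1.335, 0.001]
ft_force: [-1.8, 0.9, 4.4]
width: 15.6
grasp_force: 30.0
```

```bash
python3 -c "
from h import *
togo([558,-158.2,150],-40)"
```

```text
tcp [ 558.7 -158.9  151.4] yang -39.7 tilt [ 0.001 -0.    -1.   ] t 11.2 w 15.6 F [-1.8  0.9  4.4]
tool shift [ 0.1 -1.   1.4] rz 0.005
```

>>> inch_along(
  increments=[
    [[0.00006,0.00225,0],[0,0,-0.2]],
    [[0.00006,0.00225,0],[0,0,-0.2]],
    [[0.00006,0.00225,0],[0,0,-0.2]],
    [[0.00006,0.00225,0],[0,0,-0.2]],
    [[0.00006,0.00225,0],[0,0,-0.2]],
  ],
)

```text
t: 11.62
ee_pos: [567.9, -164.7, 151.4]
orientation: [-2.653, -1.682, -0.0]
ft_force: [-2.1, 2.6, 5.4]
width: 15.3
grasp_force: 30.0
```

>>> inch_along(
  increments=[
    [[0.00006,0.00225,0],[0,0,-0.2]],
    [[0.00006,0.00225,0],[0,0,-0.2]],
    [[0.00006,0.00225,0],[0,0,-0.2]],
    [[0.00006,0.00225,0],[0,0,-0.2]],
    [[0.00006,0.00225,0],[0,0,-0.2]],
  ],
)

```text
t: 12.03
ee_pos: [578.5, -168.0, 151.4]
orientation: [-2.422, -1.999, -0.0]
ft_force: [-3.3, 2.4, 6.0]
width: 15.1
grasp_force: 30.0
```

>>> inch_along(
  increments=[
    [[0.00006,0.00225,0],[0,0,-0.2]],
    [[0.00006,0.00225,0],[0,0,-0.2]],
    [[0,0,0],[0,0,0]],
    [[0,0,0],[0,0,0]],
    [[0,0,0],[0,0,0]],
  ],
)

```text
t: 12.45
ee_pos: [583.3, -168.7, 151.3]
orientation: [2.322, 2.116, 0.001]
ft_force: [-0.7, 3.2, 4.6]
width: 15.1
grasp_force: 30.0
```

```bash
python3 - <<'E'
from h import *
o=ctrl.get_obs();v=o["ee_pos"][:2]-[587,-123.5];print(np.hypot(*v),np.degrees(np.arctan2(v[1],v[0])))
togo(o["ee_pos"],0)
S=img("scene");w=img("wrist")
c=lambda d,x,y,W,h,s: cv2.resize(d["img"][y:y+h,x:x+W,::-1],None,fx=s,fy=s,interpolation=cv2.INTER_CUBIC)
cv2.imwrite("pics/b1.png",np.hstack([c(S,140,150,140,120,3),cv2.resize(w["img"][:,:,::-1],(373,280))[0:360] if 0 else cv2.copyMakeBorder(cv2.resize(w["img"][:,:,::-1],(373,280)),0,80,0,0,0)]))
E
```

```text
45.32092052869247 -94.64794761654282
tcp [ 583.3 -168.7  151.3] yang -5.3 tilt [ 0.  0. -1.] t 12.45 w 15.1 F [-0.7  3.2  4.6]
tool shift [0. 0. 0.] rz -0.093
```

View pics/b1.png

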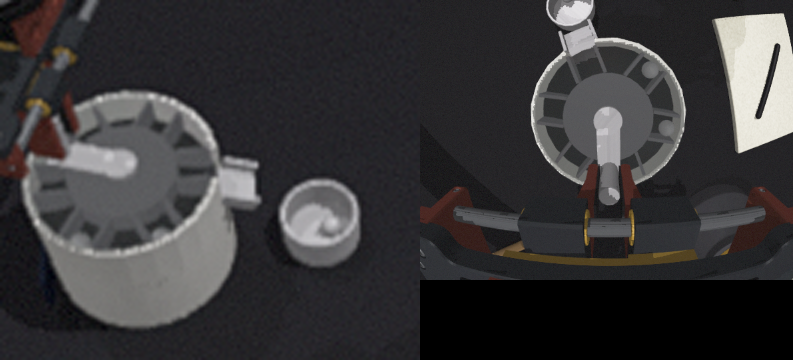

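The scene crop shows ball1 in the cup at (330,228). The wrist view shows two balls left in the drum at (651,70) and (666,128). I'll turn about another 69° (24 rows).

>>> inch_along(
  increments=[
    [[0.00006,0.00225,0],[0,0,-0.2]],
    [[0.00006,0.00225,0],[0,0,-0.2]],
    [[0.00006,0.00225,0],[0,0,-0.2]],
    [[0.00006,0.00225,0],[0,0,-0.2]],
    [[0.00006,0.00225,0],[0,0,-0.2]],
  ],
)

```text
t: 12.97
ee_pos: [593.9, -168.1, 151.3]
orientation: [-2.037, -2.39, 0.0]
ft_force: [-4.7, 3.3, 7.7]
width: 15.3
grasp_force: 30.0
```

>>> inch_along(
  increments=[
    [[0.00006,0.00225,0],[0,0,-0.2]],
    [[0.00006,0.00225,0],[0,0,-0.2]],
    [[0.00006,0.00225,0],[0,0,-0.2]],
    [[0.00006,0.00225,0],[0,0,-0.2]],
    [[0.00006,0.00225,0],[0,0,-0.2]],
  ],
)

```text
t: 13.38
ee_pos: [604.4, -164.9, 151.3]
orientation: [-1.723, -2.625, 0.0]
ft_force: [-5.4, 4.6, 8.2]
width: 14.6
grasp_force: 30.0
```

>>> inch_along(
  increments=[
    [[0.00006,0.00225,0],[0,0,-0.2]],
    [[0.00006,0.00225,0],[0,0,-0.2]],
    [[0.00006,0.00225,0],[0,0,-0.2]],
    [[0.00006,0.00225,0],[0,0,-0.2]],
    [[0.00006,0.00225,0],[0,0,-0.2]],
  ],
)

```text
t: 13.8
ee_pos: [613.8, -159.3, 151.4]
orientation: [-1.382, -2.819, 0.0]
ft_force: [-6.8, 3.0, 9.6]
width: 15.7
grasp_force: 30.0
```

>>> inch_along(
  increments=[
    [[0.00006,0.00225,0],[0,0,-0.2]],
    [[0.00006,0.00225,0],[0,0,-0.2]],
    [[0.00006,0.00225,0],[0,0,-0.2]],
    [[0.00006,0.00225,0],[0,0,-0.2]],
    [[0.00006,0.00225,0],[0,0,-0.2]],
  ],
)

```text
t: 14.22
ee_pos: [621.5, -151.4, 151.4]
orientation: [-1.019, -2.969, 0.0]
ft_force: [-8.6, 1.7, 9.1]
width: 15.4
grasp_force: 30.0
```

>>> inch_along(
  increments=[
    [[0.00006,0.00225,0],[0,0,-0.2]],
    [[0.00006,0.00225,0],[0,0,-0.2]],
    [[0.00006,0.00225,0],[0,0,-0.2]],
    [[0,0,0],[0,0,0]],
    [[0,0,0],[0,0,0]],
  ],
)

```text
t: 14.63
ee_pos: [625.2, -145.6, 151.3]
orientation: [-0.797, -3.036, -0.0]
ft_force: [-6.8, 3.3, 8.5]
width: 15.6
grasp_force: 30.0
```

```bash
python3 - <<'E'
from h import *
o=ctrl.get_obs();v=o["ee_pos"][:2]-[587,-123.5];print(np.hypot(*v),np.degrees(np.arctan2(v[1],v[0])))
togo(o["ee_pos"],0)
S=img("scene");w=img("wrist")
c=lambda d,x,y,W,h,s: cv2.resize(d["img"][y:y+h,x:x+W,::-1],None,fx=s,fy=s,interpolation=cv2.INTER_CUBIC)
cv2.imwrite("pics/b2.png",np.hstack([c(S,140,150,140,120,3),cv2.copyMakeBorder(cv2.resize(w["img"][:,:,::-1],(373,280)),0,80,0,0,0)]))
E
```

```text
44.16686639460331 -30.04311193150979
tcp [ 625.2 -145.6  151.3] yang 60.6 tilt [-0.003  0.001 -1.   ] t 14.6333 w 15.6 F [-6.8  3.3  8.5]
tool shift [0. 0. 0.] rz 1.057
```

View pics/b2.png

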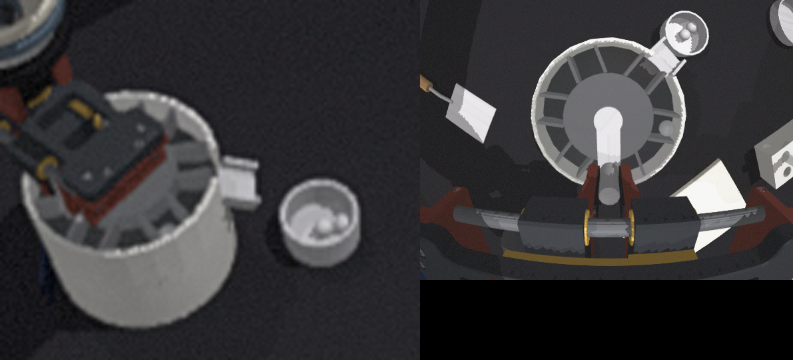

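The scene crop shows two balls in the cup at about (325,227) and (341,220). The wrist view shows one ball left in the drum at (667,128). I'll release and retreat.

>>> inch_along(
  increments=[
    [[0,0,0],[0,0,0]],
    [[0,0,0],[0,0,0]],
    [[0,0,0],[0,0,0]],
    [[0,0,0],[0,0,0]],
  ],
  finger_gap=40,
)

```text
t: 15.07
ee_pos: [626.7, -146.4, 150.6]
orientation: [0.798, 3.038, -0.0]
ft_force: [0.1, -0.2, 0.2]
width: 38.1
grasp_force: 0.0
```

>>> inch_along(
  increments=[
    [[0,0,-0.01],[0,0,0]],
    [[0,0,-0.025],[0,0,0]],
    [[0,0,-0.03],[0,0,0]],
    [[0,0,-0.03],[0,0,0]],
    [[0,0,-0.02],[0,0,0]],
  ],
)

```text
t: 15.48
ee_pos: [627.5, -146.6, 269.4]
orientation: [0.797, 3.035, 0.0]
ft_force: [1.6, -0.5, 0.1]
width: 40.0
grasp_force: 0.0
```

>>> inch_along(
  increments=[
    [[0,0,0],[0,0,0]],
    [[0,0,0],[0,0,0]],
    [[0,0,0],[0,0,0]],
    [[0,0,0],[0,0,0]],
  ],
)

```text
t: 15.82
ee_pos: [625.6, -146.1, 264.1]
orientation: [-0.798, -3.036, 0.0]
ft_force: [-0.6, 0.5, -0.7]
width: 39.9
grasp_force: 0.0
```

```bash
python3 - <<'E'
from h import *
S=img("scene");w=img("wrist")
c=lambda d,x,y,W,h,s: cv2.resize(d["img"][y:y+h,x:x+W,::-1],None,fx=s,fy=s,interpolation=cv2.INTER_CUBIC)
cv2.imwrite("pics/b3.png",np.hstack([c(S,140,150,140,120,3),cv2.copyMakeBorder(cv2.resize(w["img"][:,:,::-1],(373,280)),0,80,0,0,0)]))
E
```

```text
(no output)
```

View pics/b3.png

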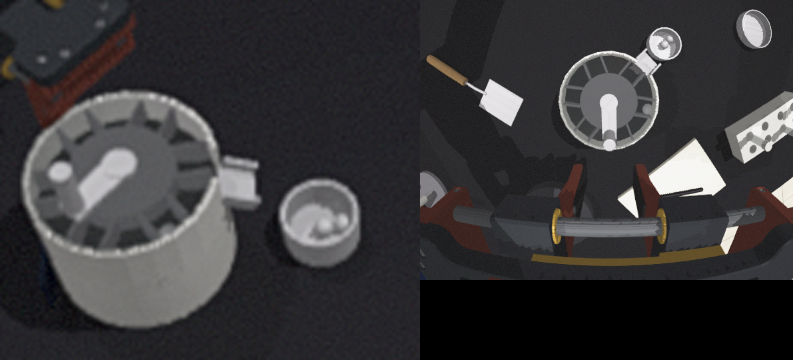

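The view shows the gripper clear of everything, two balls in the upright cup at (330,225), and the third ball in the drum at (648,110) in the wrist view. I'll hand it in.

```bash
python3 -c "
from workcell import ctrl
print(ctrl.close_job())"
```

```text
the job is handed in; nothing more can be done
None
```

The job is handed in at about 16 s: the short cup stands upright about 14 mm in front of the chute with two balls in it, the third ball is still in the drum, and the gripper is clear of everything.

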